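Clear the mallet from the bench drill and load a round bar into its V-block

TASK

The mallet was left lying in front of the V-block on the bench drill: lay it flat in the wooden tool tray, all of it inside and not dropped. Then stand the round brass bar in the V-block under the chuck and push it fully home, upright on the drill's base and touching both faces of the V. Keep clear of the chuck and its drill bit, and leave the other things on the drill and the bench where they are.

Things in the scene. Friction and masses are not known exactly. Their poses are not given: they have to be found in the camera images.
- vee: Fixed steel V-block standing on end on the drill's base: vertical 90 degree groove, mouth open to -x (roughly to the robot), bottom of groove at x +18 mm, y 0. 72 mm wide (y), 42 mm high, front x -10 (mouth 57 mm wide there), back x +46. A clamp on its rear, x +31 to +97, rises to 61 mm. Origin: on the base top, under the drill bit, where the bar's axis stands when it touches both faces; z up.
- drill: Small bench drill, fixed. Base: flat steel plate 32 mm thick, 240 mm wide (y), x -140 to +180 mm. Origin: at bench level on the chuck's vertical axis, which passes through the V-block's origin. Over it, from 207 mm above the bench, the head: round nose 84 mm diameter, a 76 mm wide casting to the column (45 mm, at x +120) and from 309 mm a belt cover 105 mm wide, x -60 backwards.
- chuck: The drill's chuck and bit, fixed, on the vertical axis through the V-block's origin; own origin on it at bench level. Bit 6 mm thick, point 90 mm above the bench (13 mm over the seated bar). Chuck 35 mm diameter, 125 to 178 mm above the bench, then a 28 mm quill up to the head. A tool pointing straight down does not fit over the V-block; one tilted about 40 degrees, coming in from the mouth's side, does.
- bar: Plain round brass bar standing upright on the drill's base, beside the mallet on its left or right: 26 mm diameter, 45 mm high, about 0.2 kg, flat-ended, slides easily. Origin: centre of its underside; z is its axis, up.
- mallet: Mallet lying on the drill's base, head before the V-block's mouth, handle towards the robot, its end may stand out over the base's edge. Head round, 26 mm diameter, 64 mm long (y), steel with nylon faces. Wooden handle along -x, 16 mm thick to 70 mm from the head's axis, then up to 23 mm; ends at 173 mm. 0.2 kg, balances 20 mm behind the head's axis. Origin: 13 mm under mallet_head; z up.
- mallet_head (a point): Centre of the mallet's head, where head and handle axes meet.
- mallet_butt (a point): On the handle's axis, 3 mm inside its far end, 170 mm from mallet_head.
- tray: Open wooden tool tray fixed on the bench, to the left or right of the drill: 250 mm (x) by 175 mm (y) outside, walls 7 mm thick and 30 mm high, dark rubber-lined floor 7 mm above the bench. Empty. Origin: centre of its underside.
- tin: Bystander: small round aluminium tin, 42 mm diameter, 24 mm high, on the drill's base on the other side of the mallet from the bar. Leave it. Origin: centre of its underside.
- chuck_key: Bystander: small T-handled steel chuck key lying on the drill's base beside the V-block. Leave it.
- pliers: Bystander: black-handled pliers, 135 mm long, 12 mm high, lying on the bench to the right of the drill. Leave them. Origin: under the pivot.
- jar: Bystander: amber glass jar with a steel lid, 56 mm diameter, 75 mm high, on the bench to the right. Leave it.
- bench_block: Bystander: square steel bench block 100 x 100 x 25 mm on the bench to the left. Leave it.
Not all that is in view belongs to the job. There is more than one size of the mallet; the one meant has the size given above.

How it is judged (in metres and radians):
On the way, in this order (a step that is already met when the one before it is completed fails the run):
1. the mallet lies flat inside the tray, let go (x of mallet_head in the frame of tray between -0.12 and 0.12 m and y of mallet_head in the frame of tray between -0.083 and 0.083 m and z of each of mallet_head, mallet_butt in the frame of tray below 0.03 m and x of mallet_butt in the frame of tray between -0.12 and 0.12 m and y of mallet_butt in the frame of tray between -0.083 and 0.083 m and linear speed of mallet below 0.03 m/s and contact force between the fingers and mallet below 0.1 N), for 0.2 s.
2. the bar stands fully home in the V-block (horizontal distance between bar and vee below 0.002 m and z of bar in the frame of vee below 0.003 m and angle between bar's own z axis and vertical below 0.05 rad and linear speed of bar below 0.01 m/s), for 0.2 s.
At the end, for the whole second after the job is handed in: The mallet lies at rest flat inside the tray, head and handle end both between its walls and their axes less than 30 mm above the tray's underside, and the bar stands still and upright (within 0.05 rad) on the drill's base with its axis within 2 mm of where it touches both faces of the V (all of step 1 and all of step 2).
It fails at once if the chuck or its drill bit is bumped (more than 3 N) (contact force between chuck and anything else above 3 N).
It fails at once if the mallet is dropped or thrown (falls free at more than 0.8 m/s, about 3 cm) (contact force between the fingers and mallet below 0.05 N and linear speed of mallet above 0.8 m/s).
It fails at once if another thing on the drill or the bench is moved more than 25 mm (distance of any of tin, chuck_key, pliers, jar, bench_block from where it was at the start of the episode above 0.025 m).
It also fails if it takes over 72 s, if anything falls off the work surface, if the arm or the gripper's body presses on something with over 40 N, if the wrist force passes 120 N, or if a joint passes its speed limit or range.

ROBOT

A 6-joint arm with a two-finger parallel gripper is mounted at the origin on the work surface. World frame = base frame: x ahead of the robot, y to its left, z up, the work surface at z = 0. Lengths are in mm, angles in rad, forces in N, time in s.
With the tool pointing down it reaches from about 350 to 775 mm from the base axis. Payload 7.3 kg.
Tool frame: the origin (TCP) lies between the finger pads; the fingertips stand 14 mm ahead of it and the grasp point (between the pads) lies 5 mm behind it; z points along the fingers, y is the line along which they close (so a half turn about z gives the same grasp; the last joint's range is limited). The gripper opens to 92 mm and grips with 3 to 60 N. Pads are 19 mm wide; open, the fingers measure 130 mm over their backs; the gripper's body (75 mm by 190 mm) begins 47 mm behind the grasp point.
Start: joints at [1.183, 0.342, 1.524, -0, 1.275, -0.146], TCP at [125.695, 509.749, 240.741] pointing down, gripper open.
Joint ranges: [-2.53, 2.53], [-0.77, 2.02], [0.04, 2.7], [-1, 4.14], [0.28, 2.66], [-3.11, 3.11]. Speed limits (rad/s): [2.57, 2.57, 3.14, 3.14, 3.14, 3.14].

INTERFACE

Orientations are given as [roll, pitch, yaw] about the fixed x, y, z axes, in that order (R = Rz(yaw) Ry(pitch) Rx(roll)).
In Python, from plant import get_obs, capture, camera_model, close_job, search_frame, regions_of, pinpoint gives the robot as it stands. The module is installed in compiled form; this text tells all that it offers.
- The arm moves only by the shell command python3 -m pendant 'ROWS'. ROWS is JSON, one flat list of numbers, 7 for each row, row after row: the shift along the tool's x, y, z in units of 30 mm (1.0 is 30 mm), then the turn, a rotation vector about the tool's x, y, z in units of 4 degrees (1.0 is 4 degrees), then the closure, from -1 (fully open) to 1 (shut), so that 0 is half open. In form: [dx, dy, dz, wx, wy, wz, gripper, dx, dy, dz, wx, wy, wz, gripper, ...]. A call has 1 to 12 rows; each row shifts and turns the commanded pose from where the row before left it, along the tool's axes as they then stand; what a row does not reach is not made up. A row lasts 1/10 s, in which the tool goes at most 50 mm and 8.59 degrees, less where a joint would pass 70% of its speed; a pose out of reach is approached as far as the arm can. A call with a number of a shift or a turn outside -1 to 1 is refused whole. A call with a gripper value outside its range is refused whole. The fingers move at their own pace and stop on an object; the grip force is fixed at half the most. Time passes only in rows, so rows that do not move let the fingers close. It gives the time, the measured TCP pose, the force, the opening and the grip force at its end, in the units of the state.
- get_obs(): the state, without advancing time (a new reading comes with each control period).
- capture(name): name is "side" or "top" or "wrist"; returns the picture (400x640x3 uint8, red, green, blue); there is no depth.
- camera_model(name): a dict with "fov_y" (degrees; the focal length in pixels is half the picture's height over the tangent of half this angle, whatever the lens; pixels are square), "cx", "cy" (the principal point, pixels), "D" ([k1, k2, p1, p2, k3] as OpenCV has them; the pictures are not rectified), "pose" (4x4, takes a point from camera to world coordinates). Camera axes: x right, y up, looking along -z (the intrinsics and any distortion apply to the point x, -y, -z); pixel columns grow to the right and rows downward; lengths in mm; the calibration is good to about 2 mm. A picture is of the moment at which its call begins: read the wrist's pose just before it. camera_model takes no time and is no camera call; for the wrist camera it gives the pose at the moment of the call.
- close_job(): hands the job in; it is judged then, once.
Trained networks look in the newest picture that a camera, given by its name, has taken for a name from the list of things; names that differ only in an ending like _2 or _b are one class to them, and where a whole thing is asked for, a point or a joint stands for the part that bears it (a point fixed in the world has none). Each returns a list of dicts, best first, with "score" (0 to 1); they miss things now and then, are a little off and sometimes report something else, mostly with a low value. They report only what shows in the picture. A call takes as long as a camera call. They do not tell look-alikes from the thing itself.
- search_frame(camera, thing): "location" ([column, row] in pixels, amid what is visible of it).
- regions_of(camera, thing): "pixels" (400x640 bool, what is visible of it) and "location" ([column, row] in pixels, amid what is visible of it).
- pinpoint(camera, thing): "location" ([column, row] in pixels: a listed point, or the origin of a listed thing).
The state is a dict: "time": time; "joint_positions": joint angles; "dq": joint speeds; "tau": joint torques, N m; "tool_pos": TCP position; "tcp_rot": TCP orientation; "contact_force": force on the tool from outside, world axes, zero at the start; "moment": the same for the moment, N m; "grip_width": finger opening in mm; "finger_force": force on a finger pad.
Only numpy, scipy, OpenCV 4.12 (cv2) and the standard library are available. Lean on these libraries where they do the work, as an engineer would, in place of code of your own. Each camera call takes 0.05 s, during which the arm holds its last target. There are 200 camera calls.

## Working session

There is one attempt and no reset: what is moved stays moved. The work goes in short steps, Python scripts to look and compute and a shell command to move; the robot and the scene stay as the last step left them, time stands still between calls to the robot, and variables do not carry over. Pictures are saved under pics/ and viewed, at most 13 in all, crops included, and the job is handed in when it is done.

```bash
mkdir -p pics; cat > h.py <<'E'
import numpy as np,cv2
from plant import *
from scipy.spatial.transform import Rotation as R
def K(m):
    f=200/np.tan(np.radians(m['fov_y'])/2); return np.array([[f,0,m['cx']],[0,f,m['cy']],[0,0,1.]])
def ray(m,p):
    u=cv2.undistortPoints(np.array([[p]],float),K(m),np.array(m['D']))[0,0]
    P=np.array(m['pose']); d=P[:3,:3]@np.array([u[0],-u[1],-1]); return P[:3,3],d/np.linalg.norm(d)
def atz(m,p,z):
    o,d=ray(m,p); return o+d*(z-o[2])/d[2]
def tri(rs):
    A=sum(np.eye(3)-np.outer(d,d) for o,d in rs); b=sum((np.eye(3)-np.outer(d,d))@o for o,d in rs)
    x=np.linalg.solve(A,b); return x,[np.linalg.norm(np.cross(x-o,d)) for o,d in rs]
def proj(m,X):
    P=np.linalg.inv(np.array(m['pose'])); c=P[:3,:3]@np.array(X,float)+P[:3,3]
    return cv2.projectPoints(np.array([[c[0],-c[1],-c[2]]]),np.zeros(3),np.zeros(3),K(m),np.array(m['D']))[0][0,0]
def save(n,im): cv2.imwrite('pics/'+n+'.png',im[:,:,::-1])
E
cat > a.py <<'E'
from h import *
for c in ['top','side']:
    save(c+'0',capture(c)); m=camera_model(c); print(c,np.round(m['pose'],2).tolist(),m['fov_y'])
    for t in ['vee','drill','bar','mallet','mallet_head','mallet_butt','tray','tin','chuck_key']:
        print(t,[(np.round(r['location']).tolist(),round(r['score'],2)) for r in pinpoint(c,t)[:3]])
o=get_obs();print(o['time'],o['tool_pos'],o['tcp_rot'])
E
python3 a.py
```

```text
top [[-0.02, 0.99, -0.15, 425.65], [-1.0, -0.03, -0.02, 0.48], [-0.02, 0.15, 0.99, 1206.34], [0.0, 0.0, 0.0, 1.0]] 44.03331034468033
vee [([310.0, 185.0], 0.48), ([430.0, 146.0], 0.38)]
drill [([308.0, 190.0], 0.9)]
bar [([344.0, 204.0], 0.65), ([302.0, 265.0], 0.28)]
mallet [([310.0, 199.0], 0.96), ([387.0, 282.0], 0.72)]
mallet_head [([386.0, 278.0], 0.95), ([301.0, 267.0], 0.64), ([311.0, 197.0], 0.57)]
mallet_butt [([355.0, 321.0], 0.77), ([303.0, 264.0], 0.65), ([194.0, 294.0], 0.49)]
tray []
tin [([284.0, 205.0], 0.75)]
chuck_key [([432.0, 144.0], 0.59), ([272.0, 153.0], 0.41)]
side [[0.82, 0.33, -0.47, 51.85], [-0.58, 0.43, -0.7, -817.72], [-0.02, 0.84, 0.54, 661.26], [0.0, 0.0, 0.0, 1.0]] 48.66057470883446
vee [([321.0, 186.0], 0.83)]
drill [([318.0, 196.0], 0.82)]
bar [([322.0, 205.0], 0.72)]
mallet [([285.0, 261.0], 0.91), ([312.0, 189.0], 0.6), ([192.0, 181.0], 0.48)]
mallet_head [([311.0, 184.0], 0.7), ([283.0, 255.0], 0.61), ([259.0, 154.0], 0.19)]
mallet_butt [([226.0, 258.0], 0.95), ([255.0, 203.0], 0.92), ([321.0, 184.0], 0.58)]
tray [([191.0, 180.0], 0.93)]
tin [([289.0, 183.0], 0.62)]
chuck_key [([326.0, 164.0], 0.59)]
1.0 [125.70712814 509.73756325 240.75235337] [3.14148129e+00 2.90943813e-05 2.89977832e+00]
```

View pics/top0.png

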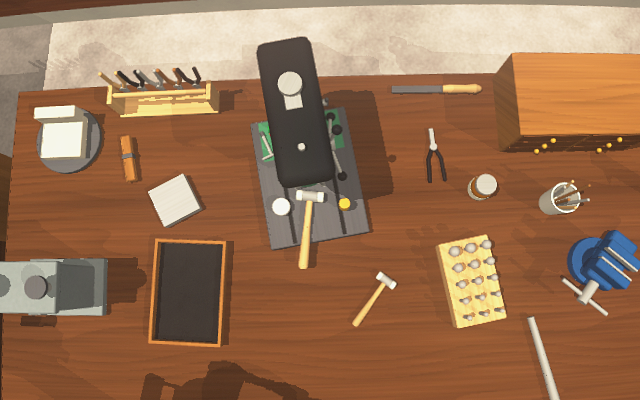

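View pics/side0.png

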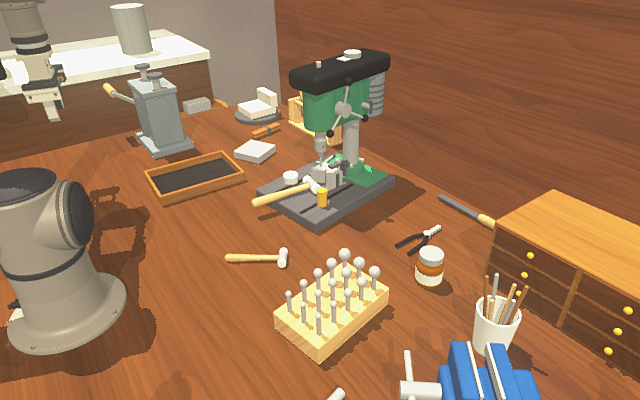

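Top view: mallet head at (310,197), butt at (303,266), bar at (345,204), tin at (281,207), and tray around (189,292). The drill is yawed a little. The short mallet at (386,280) is the decoy. The side view agrees: head (311,184), butt (255,203), bar (322,198).

```bash
cat > b.py <<'E'
from h import *
t=camera_model('top');s=camera_model('side')
for n,a,b in [('head',(310,197),(311,184)),('butt',(303,265),(255,203)),('bar',(345,203),(322,190)),('tin',(281,206),(290,177))]:
    x,e=tri([ray(t,a),ray(s,b)]); print(n,x.round(1),np.round(e,1))
for n,p,z in [('baseFL',(272,249),32),('baseFR',(369,232),32),('baseR',(343,108),32),('baseL',(251,124),32),('trayBL',(155,240),30),('trayBR',(226,241),30),('trayFR',(222,346),30),('trayFL',(149,343),30)]:
    print(n,atz(t,p,z).round(1))
m=camera_model('wrist');o=get_obs();Rt=R.from_euler('xyz',o['tcp_rot']).as_matrix()
P=np.array(m['pose']);print('cam in tool',(Rt.T@(P[:3,3]-o['tool_pos'])).round(1),(Rt.T@P[:3,:3]).round(2).tolist(),m['fov_y'])
E
python3 b.py
```

```text
head [624.   46.9  44.7] [0.4 0.4]
butt [462.6  67.4  36.3] [1.3 1.3]
bar [602.7 -35.   73.5] [0.4 0.4]
tin [602.8 117.5  42.3] [2.2 2.2]
baseFL [503.5 140.3  32. ]
baseFR [538.2 -91.5  32. ]
baseR [848.8 -39.2  32. ]
baseL [814.7 190.5  32. ]
trayBL [531.2 426.9  30. ]
trayBR [525.2 251.4  30. ]
trayFR [278.  261.4  30. ]
trayFL [285.3 438.2  30. ]
cam in tool [  76.     0.8 -143.9] [[0.0, 0.96, 0.28], [1.0, -0.0, 0.0], [0.0, 0.28, -0.96]] 67.67050087401832
```

```bash
cat > plan.py <<'E'
# usage: plan.py x y z tilt heading N  -> constant row repeated N times
from h import *
import sys
x,y,z,t,h,N=map(float,sys.argv[1:7]); N=int(N)
o=get_obs(); R0=R.from_euler('xyz',o['tcp_rot']).as_matrix()
R1=(R.from_euler('z',h,degrees=True)*R.from_euler('y',-t,degrees=True)).as_matrix()@np.diag([-1,1,-1.])
w=R.from_matrix(R0.T@R1).as_rotvec()/N
Q=R.from_rotvec(w).as_matrix(); S=sum(np.linalg.matrix_power(Q,k) for k in range(N))
d=np.linalg.solve(S,R0.T@(np.array([x,y,z])-o['tool_pos']))
print(np.round(d/30,2).tolist(),np.round(np.degrees(w)/4,2).tolist())
# path
p=np.array(o['tool_pos']);A=R0.copy();L=[]
for k in range(N):
    p=p+A@d;A=A@Q;L.append(p.round().tolist())
print(L[::max(1,N//4)])
E
python3 plan.py 520 55 150 20 -7 24
```

```text
[-0.63, -0.52, 0.23] [-0.01, -0.21, -0.07]
[[140.0, 490.0, 234.0], [231.0, 373.0, 197.0], [329.0, 258.0, 171.0], [431.0, 146.0, 155.0]]
```

```bash
python3 -m pendant '[-0.63,-0.52,0.23,-0.01,-0.21,-0.07,0, -0.63,-0.52,0.23,-0.01,-0.21,-0.07,0, -0.63,-0.52,0.23,-0.01,-0.21,-0.07,0, -0.63,-0.52,0.23,-0.01,-0.21,-0.07,0, -0.63,-0.52,0.23,-0.01,-0.21,-0.07,0, -0.63,-0.52,0.23,-0.01,-0.21,-0.07,0, -0.63,-0.52,0.23,-0.01,-0.21,-0.07,0, -0.63,-0.52,0.23,-0.01,-0.21,-0.07,0, -0.63,-0.52,0.23,-0.01,-0.21,-0.07,0, -0.63,-0.52,0.23,-0.01,-0.21,-0.07,0, -0.63,-0.52,0.23,-0.01,-0.21,-0.07,0, -0.63,-0.52,0.23,-0.01,-0.21,-0.07,0]'
python3 -m pendant '[-0.63,-0.52,0.23,-0.01,-0.21,-0.07,0, -0.63,-0.52,0.23,-0.01,-0.21,-0.07,0, -0.63,-0.52,0.23,-0.01,-0.21,-0.07,0, -0.63,-0.52,0.23,-0.01,-0.21,-0.07,0, -0.63,-0.52,0.23,-0.01,-0.21,-0.07,0, -0.63,-0.52,0.23,-0.01,-0.21,-0.07,0, -0.63,-0.52,0.23,-0.01,-0.21,-0.07,0, -0.63,-0.52,0.23,-0.01,-0.21,-0.07,0, -0.63,-0.52,0.23,-0.01,-0.21,-0.07,0, -0.63,-0.52,0.23,-0.01,-0.21,-0.07,0, -0.63,-0.52,0.23,-0.01,-0.21,-0.07,0, 0,0,0,0,0,0,0]'
cat > c.py <<'E'
from h import *
import sys,pickle
n=sys.argv[1]
m=camera_model('wrist');save(n,capture('wrist'));D={}
for t in ['vee','drill','chuck','bar','mallet','mallet_head','mallet_butt','tin']:
    r=[(np.round(r['location'],1).tolist(),round(r['score'],2)) for r in pinpoint('wrist',t)[:2]]; D[t]=r
    print(t,r,atz(m,r[0][0],45 if 'head' in t or 'butt' in t else 32).round(1) if r else '')
pickle.dump((m,D),open(n+'.pkl','wb'))
E
python3 c.py w1
```

```text
time: 2.2
tool_pos: [313.5, 276.8, 176.1]
tcp_rot: [3.138, 0.177, 2.959]
contact_force: [0.5, 0.5, 0.3]
grip_width: 46.0
finger_force: 0.0
time: 3.4
tool_pos: [504.8, 71.8, 153.9]
tcp_rot: [-3.138, 0.339, 3.011]
contact_force: [0.3, -0.1, 0.1]
grip_width: 46.2
finger_force: 0.0
vee [([313.2, 255.5], 0.53)] [625.7  49.   32. ]
drill [([319.8, 252.9], 0.6), ([372.8, 232.2], 0.58)] [622.6  56.8  32. ]
chuck [] 
bar [([237.2, 247.7], 0.46)] [603.3 -31.   32. ]
mallet [([72.5, 82.0], 0.67), ([313.0, 254.0], 0.66)] [ 419.7 -103.9   32. ]
mallet_head [([63.4, 82.0], 0.85), ([310.8, 265.0], 0.74)] [417.  -99.5  45. ]
mallet_butt [([307.9, 104.1], 0.55)] [455.2  70.   45. ]
tin [([372.2, 232.7], 0.55)] [600.2 114.7  32. ]
```

View pics/w1.png

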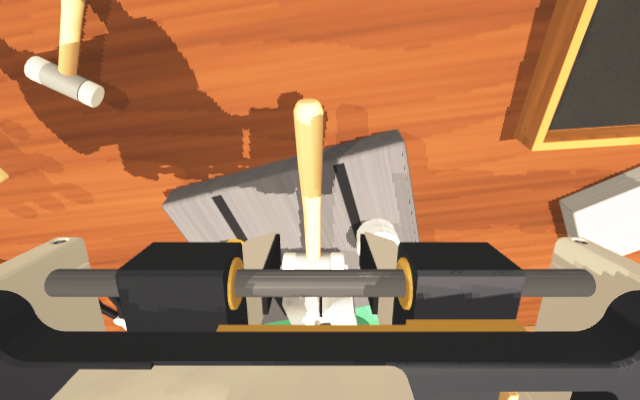

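Wrist view (upside-down): mallet butt at (308,103), handle running to (312,250), head partly hidden at (313,262). The decoy is at (65,80) and the base's front corners are at (165,203) and (402,132).

```bash
cat > d.py <<'E'
from h import *
import pickle
m,_=pickle.load(open('w1.pkl','rb')); t=camera_model('top');s=camera_model('side')
for n,p,z in [('butt',(308,103),45),('mid',(311,180),45),('neck',(313,240),45),('head',(313,263),45),('FR',(165,203),32),('FL',(402,132),32)]: print(n,atz(m,p,z).round(1))
for n,a,b,c in [('butt',(308,103),(303,266),(253,203)),('head',(313,263),(310,197),(311,184))]:
    print(n,tri([ray(m,a),ray(t,b),ray(s,c)]))
    print(tri([ray(m,a),ray(t,b)]))
E
python3 d.py; python3 plan.py 583 53 110 20 -7 5;
```

```text
butt [454.4  70.2  45. ]
mid [520.4  62.6  45. ]
neck [590.5  54.2  45. ]
head [623.5  49.4  45. ]
FR [536.  -83.1  32. ]
FL [492.1 142.3  32. ]
butt (array([458.38899235,  68.76570592,  36.75593294]), [np.float64(1.5282760038452265), np.float64(3.5520894608466116), np.float64(2.144180979467106)])
(array([461.99874816,  67.99987852,  20.27259724]), [np.float64(0.17648935810106892), np.float64(0.17648935810106686)])
head (array([624.5151785 ,  48.05435708,  43.87007151]), [np.float64(1.1498105112399994), np.float64(1.2568939969810609), np.float64(0.18950045071233457)])
(array([624.80264807,  47.97222687,  43.46011581]), [np.float64(1.190453312453075), np.float64(1.1904533124530654)])
[-0.42, -0.07, 0.46] [-0.01, -0.03, -0.01]
[[519.0, 70.0, 145.0], [535.0, 66.0, 136.0], [551.0, 61.0, 127.0], [567.0, 57.0, 119.0], [583.0, 53.0, 110.0]]
```

```bash
python3 -m pendant '[-0.42,-0.07,0.46,-0.01,-0.03,-0.01,0.3, -0.42,-0.07,0.46,-0.01,-0.03,-0.01,0.3, -0.42,-0.07,0.46,-0.01,-0.03,-0.01,0.3, -0.42,-0.07,0.46,-0.01,-0.03,-0.01,0.3, -0.42,-0.07,0.46,-0.01,-0.03,-0.01,0.3, 0,0,0,0,0,0,0.3, 0,0,0,0,0,0,0.3]'; python3 plan.py 584.5 53.3 51 20 -7 6
python3 - <<'E'
from h import *
save('w2',capture('wrist'))
E
```

```text
time: 4.55
tool_pos: [582.9, 52.8, 109.5]
tcp_rot: [-3.141, 0.347, 3.018]
contact_force: [-0.1, -0.5, -0.3]
grip_width: 31.8
finger_force: 0.0
[0.1, 0.0, 0.31] [-0.0, -0.01, -0.0]
[[583.0, 53.0, 100.0], [583.0, 53.0, 90.0], [584.0, 53.0, 80.0], [584.0, 53.0, 70.0], [584.0, 53.0, 61.0], [584.0, 53.0, 51.0]]
```

View pics/w2.png

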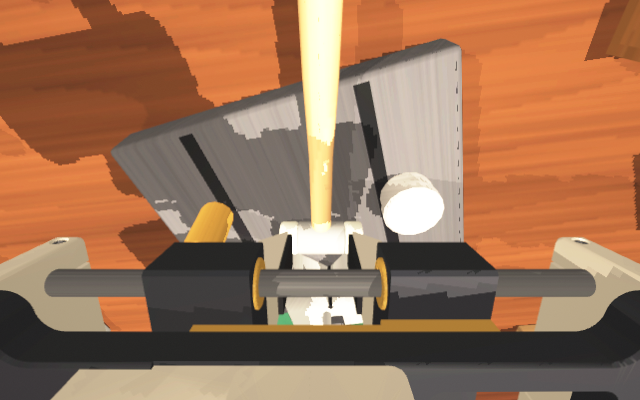

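Handle runs to (320,225), centred between the fingers at (275,255) and (368,255). Bar at (208,222) and tin at (412,205) are clear, so I descend.

```bash
python3 -m pendant '[0.1,0,0.31,0,0,0,0.3, 0.1,0,0.31,0,0,0,0.3, 0.1,0,0.31,0,0,0,0.3, 0.1,0,0.31,0,0,0,0.3, 0.1,0,0.31,0,0,0,0.3, 0.1,0,0.31,0,0,0,0.3, 0,0,0,0,0,0,1, 0,0,0,0,0,0,1, 0,0,0,0,0,0,1, 0,0,0,0,0,0,1, 0,0,0,0,0,0,1]'; python3 plan.py 570 55 120 20 -7 6
```

```text
time: 5.7
tool_pos: [585.7, 52.2, 51.5]
tcp_rot: [-3.141, 0.348, 3.018]
contact_force: [-0.8, 0.1, -1.5]
grip_width: 14.2
finger_force: 30.0
[-0.05, 0.0, -0.39] [-0.0, -0.0, -0.0]
[[583.0, 53.0, 63.0], [580.0, 53.0, 74.0], [578.0, 54.0, 86.0], [575.0, 54.0, 97.0], [573.0, 55.0, 109.0], [570.0, 55.0, 120.0]]
```

```bash
python3 -m pendant '[-0.05,0,-0.39,0,0,0,1, -0.05,0,-0.39,0,0,0,1, -0.05,0,-0.39,0,0,0,1, -0.05,0,-0.39,0,0,0,1, -0.05,0,-0.39,0,0,0,1, -0.05,0,-0.39,0,0,0,1, 0,0,0,0,0,0,1]'; python3 plan.py 447 343 110 20 -2.4 20; python3 - <<'E'
from h import *
save('s3',capture('side')[80:280,150:450])
E
```

```text
time: 6.4
tool_pos: [571.0, 54.3, 122.6]
tcp_rot: [-3.141, 0.351, 3.018]
contact_force: [0.6, 0.2, -2.3]
grip_width: 14.6
finger_force: 30.0
[0.24, 0.46, -0.07] [-0.02, 0.0, -0.06]
[[565.0, 69.0, 122.0], [536.0, 142.0, 119.0], [506.0, 214.0, 116.0], [474.0, 286.0, 112.0]]
```

View pics/s3.png

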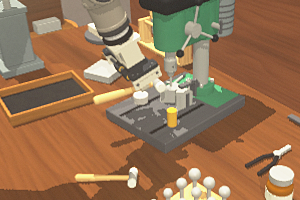

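The mallet is held, with its butt at crop (95,98); the bar stays at (172,118). Now over to the tray.

```bash
python3 -m pendant '[0.24,0.46,-0.07,-0.02,0,-0.06,1, 0.24,0.46,-0.07,-0.02,0,-0.06,1, 0.24,0.46,-0.07,-0.02,0,-0.06,1, 0.24,0.46,-0.07,-0.02,0,-0.06,1, 0.24,0.46,-0.07,-0.02,0,-0.06,1, 0.24,0.46,-0.07,-0.02,0,-0.06,1, 0.24,0.46,-0.07,-0.02,0,-0.06,1, 0.24,0.46,-0.07,-0.02,0,-0.06,1, 0.24,0.46,-0.07,-0.02,0,-0.06,1, 0.24,0.46,-0.07,-0.02,0,-0.06,1]'
python3 -m pendant '[0.24,0.46,-0.07,-0.02,0,-0.06,1, 0.24,0.46,-0.07,-0.02,0,-0.06,1, 0.24,0.46,-0.07,-0.02,0,-0.06,1, 0.24,0.46,-0.07,-0.02,0,-0.06,1, 0.24,0.46,-0.07,-0.02,0,-0.06,1, 0.24,0.46,-0.07,-0.02,0,-0.06,1, 0.24,0.46,-0.07,-0.02,0,-0.06,1, 0.24,0.46,-0.07,-0.02,0,-0.06,1, 0.24,0.46,-0.07,-0.02,0,-0.06,1, 0.24,0.46,-0.07,-0.02,0,-0.06,1, 0,0,0,0,0,0,1]'
python3 - <<'E'
from h import *
import numpy as np
w=capture('wrist');t=capture('top')
c=cv2.resize(t[200:390,100:290],(400,400))
save('w4',np.hstack([cv2.resize(w,(400,250)) if 0 else np.vstack([cv2.resize(w,(400,250)),np.zeros((150,400,3),np.uint8)]),c]))
E
python3 plan.py 447 343 27 20 -2.4 8
```

```text
time: 7.45
tool_pos: [509.7, 199.7, 114.6]
tcp_rot: [-3.139, 0.347, 3.062]
contact_force: [0.3, -0.4, -2.4]
grip_width: 14.4
finger_force: 30.0
time: 8.55
tool_pos: [443.1, 342.8, 109.5]
tcp_rot: [-3.138, 0.347, 3.109]
contact_force: [-0.2, -0.4, -2.3]
grip_width: 14.4
finger_force: 30.0
[0.1, 0.01, 0.33] [-0.0, -0.0, 0.01]
[[444.0, 342.0, 99.0], [445.0, 342.0, 79.0], [446.0, 342.0, 58.0], [447.0, 343.0, 37.0]]
```

View pics/w4.png

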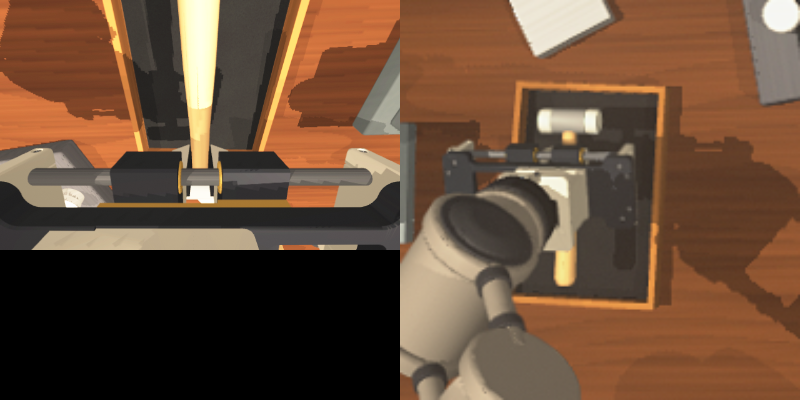

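The mallet is level over the tray: head at (570,122) and butt at (565,283), well within the rims. I lower it.

```bash
python3 -m pendant '[0.1,0,0.33,0,0,0,1, 0.1,0,0.33,0,0,0,1, 0.1,0,0.33,0,0,0,1, 0.1,0,0.33,0,0,0,1, 0.1,0,0.33,0,0,0,1, 0.1,0,0.33,0,0,0,1, 0.1,0,0.28,0,0,0,1, 0.04,0,0.1,0,0,0,1, 0,0,0,0,0,0,1]'; python3 plan.py 447 343 26 20 -2.4 1
```

```text
time: 9.55
tool_pos: [446.9, 341.0, 35.4]
tcp_rot: [-3.137, 0.347, 3.107]
contact_force: [-0.5, -0.9, -1.8]
grip_width: 14.9
finger_force: 30.0
[0.1, 0.07, 0.3] [-0.02, -0.03, 0.1]
[[447.0, 343.0, 26.0]]
```

```bash
python3 -m pendant '[0.03,0,0.1,0,0,0,1, 0.03,0,0.08,0,0,0,1,0,0,0,0,0,0,1]';python3 -m pendant '[0.02,0,0.06,0,0,0,1,0,0,0,0,0,0,1]'
```

```text
time: 9.85
tool_pos: [447.2, 341.1, 30.3]
tcp_rot: [-3.138, 0.348, 3.107]
contact_force: [-0.9, -0.4, -2.4]
grip_width: 14.5
finger_force: 30.0
time: 10.05
tool_pos: [447.3, 341.1, 28.4]
tcp_rot: [-3.138, 0.348, 3.107]
contact_force: [0.2, -0.6, -2.2]
grip_width: 14.3
finger_force: 30.0
```

```bash
python3 -m pendant '[0.02,0,0.05,0,0,0,1,0,0,0,0,0,0,1]';python3 -m pendant '[0.02,0,0.04,0,0,0,1,0,0,0,0,0,0,1]'
```

```text
time: 10.25
tool_pos: [447.4, 341.2, 27.0]
tcp_rot: [-3.139, 0.348, 3.107]
contact_force: [0.1, -0.3, -0.1]
grip_width: 14.5
finger_force: 30.0
time: 10.45
tool_pos: [447.5, 341.3, 26.9]
tcp_rot: [-3.139, 0.349, 3.107]
contact_force: [-4.1, -3.1, 11.3]
grip_width: 14.5
finger_force: 30.0
```

```bash
python3 -m pendant '[0,0,0,0,0,0,0.3, 0,0,0,0,0,0,0.3, 0,0,0,0,0,0,0.3, 0,0,-0.2,0,0,0,0.3, 0,0,-0.4,0,0,0,0.3, 0,0,-0.6,0,0,0,0.3, 0,0,-0.8,0,0,0,0.3, 0,0,-0.8,0,0,0,0.3, 0,0,0,0,0,0,0.3]'; python3 plan.py 480 -50 175 35 9.2 20
```

```text
time: 11.35
tool_pos: [418.8, 343.7, 108.2]
tcp_rot: [3.141, 0.352, 3.106]
contact_force: [-0.3, 0.2, 1.2]
grip_width: 32.0
finger_force: 0.0
[-0.11, -0.66, -0.07] [-0.06, -0.18, -0.12]
[[420.0, 324.0, 111.0], [431.0, 225.0, 127.0], [445.0, 126.0, 144.0], [463.0, 28.0, 161.0]]
```

```bash
python3 plan.py 535 5 185 50 9.2 22
```

```text
[-0.19, -0.52, -0.02] [-0.07, -0.34, -0.11]
[[423.0, 328.0, 111.0], [448.0, 249.0, 124.0], [474.0, 172.0, 140.0], [501.0, 95.0, 159.0], [529.0, 20.0, 180.0]]
```

```bash
python3 -m pendant '[-0.19,-0.52,-0.02,-0.07,-0.34,-0.11,0, -0.19,-0.52,-0.02,-0.07,-0.34,-0.11,0, -0.19,-0.52,-0.02,-0.07,-0.34,-0.11,0, -0.19,-0.52,-0.02,-0.07,-0.34,-0.11,0, -0.19,-0.52,-0.02,-0.07,-0.34,-0.11,0, -0.19,-0.52,-0.02,-0.07,-0.34,-0.11,0, -0.19,-0.52,-0.02,-0.07,-0.34,-0.11,0, -0.19,-0.52,-0.02,-0.07,-0.34,-0.11,0, -0.19,-0.52,-0.02,-0.07,-0.34,-0.11,0, -0.19,-0.52,-0.02,-0.07,-0.34,-0.11,0, -0.19,-0.52,-0.02,-0.07,-0.34,-0.11,0]'
python3 -m pendant '[-0.19,-0.52,-0.02,-0.07,-0.34,-0.11,0, -0.19,-0.52,-0.02,-0.07,-0.34,-0.11,0, -0.19,-0.52,-0.02,-0.07,-0.34,-0.11,0, -0.19,-0.52,-0.02,-0.07,-0.34,-0.11,0, -0.19,-0.52,-0.02,-0.07,-0.34,-0.11,0, -0.19,-0.52,-0.02,-0.07,-0.34,-0.11,0, -0.19,-0.52,-0.02,-0.07,-0.34,-0.11,0, -0.19,-0.52,-0.02,-0.07,-0.34,-0.11,0, -0.19,-0.52,-0.02,-0.07,-0.34,-0.11,0, -0.19,-0.52,-0.02,-0.07,-0.34,-0.11,0, -0.19,-0.52,-0.02,-0.07,-0.34,-0.11,0, 0,0,0,0,0,0,0]'
cat > e.py <<'E'
from h import *
import pickle
m=camera_model('wrist');w=capture('wrist');cv2.imwrite('w5.png',w[:,:,::-1])
pickle.dump(m,open('w5m.pkl','wb'))
for t in ['vee','bar','drill','chuck','tin']:
    r=[(np.round(r['location'],1).tolist(),round(r['score'],2)) for r in pinpoint('wrist',t)[:2]]
    print(t,r,atz(m,r[0][0],32).round(1) if r else '')
t=capture('top'); c=cv2.resize(t[200:390,100:290],(200,200))
v=cv2.rotate(w,cv2.ROTATE_180)
c2=cv2.resize(v,(800,500)); c2[300:,600:]=c2[300:,600:]; c2[:200,600:]=c; save('w5',c2)
E
python3 e.py
```

```text
time: 12.45
tool_pos: [473.8, 184.5, 162.2]
tcp_rot: [-3.116, 0.581, -3.081]
contact_force: [-0.7, -0.4, -0.8]
grip_width: 45.8
finger_force: 0.0
time: 13.65
tool_pos: [536.4, 31.4, 263.1]
tcp_rot: [-3.069, 0.769, -2.963]
contact_force: [-0.7, 0.1, -0.6]
grip_width: 45.9
finger_force: 0.0
vee [([585.2, 113.2], 0.35)] [598.8 348.4  32. ]
bar [([268.4, 69.9], 0.76)] [602.9 -27.8  32. ]
drill [([333.3, 97.0], 0.88)] [627.4  48.3  32. ]
chuck [] 
tin [([394.7, 86.0], 0.95)] [600.  113.8  32. ]
```

View pics/w5.png

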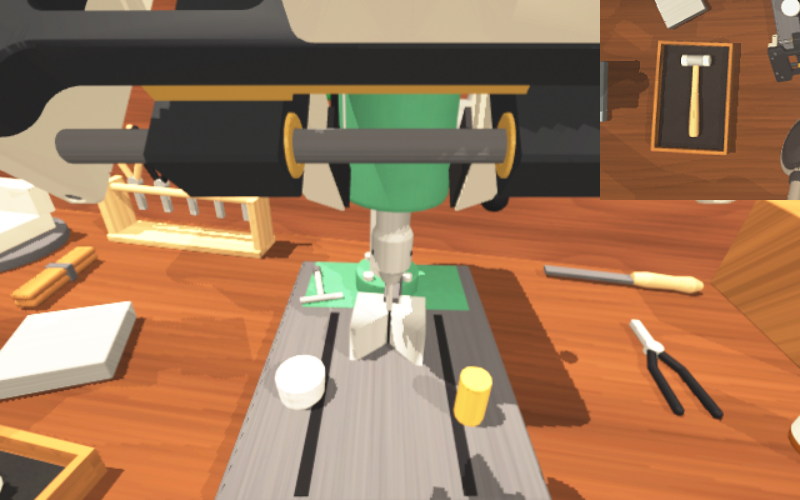

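The top inset shows the mallet lying in the tray. In the wrist view (turned 180°): V-block around (388,330), bar (473,395), tin (300,382), bit above the groove. I zoom in on the V for its corners.

```bash
python3 - <<'E'
import cv2
v=cv2.rotate(cv2.imread('w5.png'),cv2.ROTATE_180)
cv2.imwrite('pics/z5.png',cv2.resize(v[200:350,220:420],(800,600),interpolation=cv2.INTER_CUBIC))
E
```

```text
(no output)
```

View pics/z5.png

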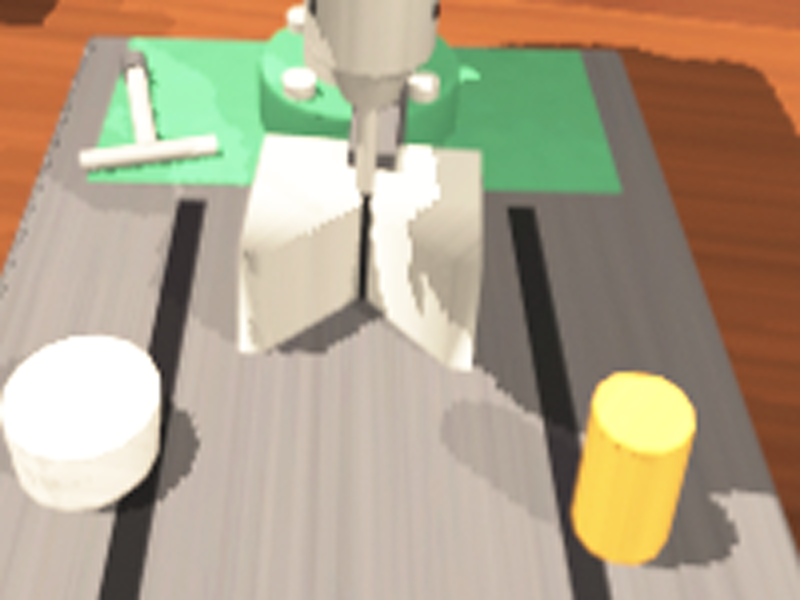

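```bash
python3 - <<'E'
from h import *
import pickle
m=pickle.load(open('w5m.pkl','rb'))
f=lambda a,b:(639-(220+a/4),399-(200+b/4))
P={}
for n,a,b,z in [('VL',240,352,32),('VR',472,368,32),('groove',362,301,32),('bit',366,192,90),('bartop',643,412,77),('barbot',623,522,32),('tintop',85,392,56)]:
    P[n]=atz(m,f(a,b),z); print(n,P[n].round(1))
d=P['VL']-P['VR'];print(np.linalg.norm(d),np.degrees(np.arctan2(-d[0],d[1])))
h=np.radians(9.2);ex=np.array([np.cos(h),np.sin(h),0])
print('origin from front',((P['VL']+P['VR'])/2+10*ex).round(1),'groove',(P['groove']-18*ex).round(1))
t=camera_model('top');
print('bar tri',tri([ray(m,f(643,412)),ray(t,(345,203))]), tri([ray(m,f(366,192))]) if 0 else '')
o=get_obs();print(o['tool_pos'],o['tcp_rot'],o['joint_positions'])
E
python3 plan.py 540 -45 150 38 9.2 14
```

```text
VL [643.4  83.4  32. ]
VR [649.7  11.5  32. ]
groove [672.2  49.5  32. ]
bit [656.9  48.1  90. ]
bartop [600.2 -31.8  77. ]
barbot [602.1 -33.4  32. ]
tintop [599.8 115.3  56. ]
72.2081343837878 4.993121574615974
origin from front [656.5  49.1  32. ] groove [654.4  46.6  32. ]
bar tri (array([603.4341867 , -33.90739352,  73.10802812]), [np.float64(1.3647052546211011), np.float64(1.3647052546211011)]) 
[535.85592609  33.8556754  262.67394517] [-3.07010884  0.76771237 -2.95938495] [-0.18470112  0.04870112  2.10440043  0.66960665  0.29731602 -2.48428317]
[0.19, -0.18, 0.19] [-0.06, 0.11, 0.01]
[[537.0, 28.0, 255.0], [538.0, 11.0, 231.0], [539.0, -6.0, 207.0], [540.0, -23.0, 183.0], [540.0, -40.0, 158.0]]
```

```bash
python3 plan.py 532 -45 100 38 9.2 12
```

```text
[0.33, -0.2, 0.32] [-0.07, 0.13, 0.02]
[[536.0, 27.0, 249.0], [536.0, 7.0, 209.0], [536.0, -13.0, 168.0], [534.0, -32.0, 127.0]]
```

```bash
python3 -m pendant '[0.33,-0.2,0.32,-0.07,0.13,0.02,0, 0.33,-0.2,0.32,-0.07,0.13,0.02,0, 0.33,-0.2,0.32,-0.07,0.13,0.02,0, 0.33,-0.2,0.32,-0.07,0.13,0.02,0, 0.33,-0.2,0.32,-0.07,0.13,0.02,0, 0.33,-0.2,0.32,-0.07,0.13,0.02,0, 0.33,-0.2,0.32,-0.07,0.13,0.02,0, 0.33,-0.2,0.32,-0.07,0.13,0.02,0, 0.33,-0.2,0.32,-0.07,0.13,0.02,0, 0.33,-0.2,0.32,-0.07,0.13,0.02,0, 0.33,-0.2,0.32,-0.07,0.13,0.02,0, 0.33,-0.2,0.32,-0.07,0.13,0.02,0]'; python3 plan.py 545 -42.5 58 38 9.2 6;  python3 -c "
from h import *
print(np.round(get_obs()['joint_positions'],2))
m=camera_model('wrist');capture('wrist');r=pinpoint('wrist','bar');print([(atz(m,q['location'],32),q['score']) for q in r])
r=regions_of('wrist','bar')
for q in r[:1]:
  y,x=np.nonzero(q['pixels']);print(x.min(),x.max(),y.min(),y.max(),q['location'])"
```

```text
time: 15.2
tool_pos: [542.5, -38.7, 130.2]
tcp_rot: [3.134, 0.608, -2.999]
contact_force: [0.2, 0.2, -0.8]
grip_width: 45.3
finger_force: 0.0
[0.23, -0.02, 0.33] [-0.01, -0.13, -0.03]
[[543.0, -39.0, 118.0], [543.0, -40.0, 106.0], [543.0, -41.0, 94.0], [544.0, -41.0, 82.0], [544.0, -42.0, 70.0], [545.0, -42.0, 58.0]]
[-0.38  0.33  2.12  1.11  0.33 -3.1 ]
[(array([605.24602696, -29.14139667,  32.        ]), 0.61)]
300 331 184 242 [316.8, 215.4]
```

```bash
python3 plan.py 530 -36 110 20 0 10
```

```text
[0.07, 0.01, 0.04] [0.1, 0.37, 0.18]
[[541.0, -38.0, 128.0], [539.0, -38.0, 124.0], [537.0, -37.0, 120.0], [534.0, -37.0, 116.0], [531.0, -36.0, 112.0]]
```

```bash
python3 -m pendant '[0.07,0.01,0.04,0.1,0.37,0.18,0, 0.07,0.01,0.04,0.1,0.37,0.18,0, 0.07,0.01,0.04,0.1,0.37,0.18,0, 0.07,0.01,0.04,0.1,0.37,0.18,0, 0.07,0.01,0.04,0.1,0.37,0.18,0, 0.07,0.01,0.04,0.1,0.37,0.18,0, 0.07,0.01,0.04,0.1,0.37,0.18,0, 0.07,0.01,0.04,0.1,0.37,0.18,0, 0.07,0.01,0.04,0.1,0.37,0.18,0, 0.07,0.01,0.04,0.1,0.37,0.18,0, 0,0,0,0,0,0,0]'; python3 plan.py 545 -33 56 20 0 6;  cat > f.py <<'E'
from h import *
print(np.round(get_obs()['joint_positions'],2))
m=camera_model('wrist');capture('wrist');r=pinpoint('wrist','bar');print([(q['location'],atz(m,q['location'],32),q['score']) for q in r])
r=regions_of('wrist','bar')
for q in r[:1]:
  y,x=np.nonzero(q['pixels']);print(x.min(),x.max(),y.min(),y.max(),q['location'],atz(m,q['location'],54))
E
python3 f.py
```

```text
time: 16.45
tool_pos: [529.7, -35.8, 110.8]
tcp_rot: [3.14, 0.351, -3.138]
contact_force: [-0.2, 0.9, 0.5]
grip_width: 45.9
finger_force: 0.0
[0.02, 0.02, 0.32] [0.01, 0.0, 0.01]
[[532.0, -35.0, 102.0], [535.0, -35.0, 93.0], [537.0, -34.0, 83.0], [540.0, -34.0, 74.0], [542.0, -33.0, 65.0], [545.0, -33.0, 56.0]]
[-0.27  0.37  1.98  0.21  0.47 -2.01]
[([324.9, 251.2], array([603.98898057, -29.83595257,  32.        ]), 0.79)]
308 337 239 301 [322.3, 257.9] [588.85367016 -32.48880905  54.        ]
```

```bash
python3 -m pendant '[0.02,0.02,0.32,0,0,0,0, 0.02,0.02,0.32,0,0,0,0, 0.02,0.02,0.32,0,0,0,0, 0.02,0.02,0.32,0,0,0,0, 0.02,0.02,0.32,0,0,0,0, 0.02,0.02,0.32,0,0,0,0, 0,0,0,0,0,0,0]'; python3 plan.py 602 -32.5 55 20 0 5; python3 f.py
```

```text
time: 17.3
tool_pos: [545.4, -32.2, 53.5]
tcp_rot: [3.139, 0.348, -3.139]
contact_force: [-0.3, -0.3, -1.0]
grip_width: 45.7
finger_force: 0.0
[-0.36, -0.0, 0.12] [0.01, -0.0, 0.01]
[[557.0, -32.0, 54.0], [568.0, -32.0, 54.0], [579.0, -32.0, 54.0], [591.0, -32.0, 55.0], [602.0, -32.0, 55.0]]
[-0.25  0.5   1.99  0.27  0.33 -2.06]
[([321.8, 292.3], array([601.07405566, -29.54174248,  32.        ]), 0.9)]
299 337 297 323 [317.0, 311.9] [591.10099762 -32.78646212  54.        ]
```

```bash
python3 -m pendant '[-0.36,0,0.13,0,0,0,0, -0.36,0,0.13,0,0,0,0, -0.36,0,0.13,0,0,0,0, -0.36,0,0.13,0,0,0,0, -0.36,0,0.13,0,0,0,0, 0,0,0,0,0,0,0]'; python3 f.py|head -1
python3 -m pendant '[0,0,0,0,0,0,1, 0,0,0,0,0,0,1, 0,0,0,0,0,0,1, 0,0,0,0,0,0,1]'
```

```text
time: 18.05
tool_pos: [604.7, -32.5, 56.3]
tcp_rot: [3.14, 0.353, -3.139]
contact_force: [0.2, -0.7, 0.5]
grip_width: 46.0
finger_force: 0.0
[-0.22  0.56  1.83  0.19  0.41 -1.96]
time: 18.6
tool_pos: [603.0, -32.2, 55.4]
tcp_rot: [3.14, 0.35, -3.139]
contact_force: [-1.0, -0.4, 0.8]
grip_width: 25.5
finger_force: 30.0
```

```bash
python3 -m pendant '[-0.07,0,-0.19,0,0,0,1, -0.07,0,-0.19,0,0,0,1, 0,0,0,0,0,0,1]'; python3 plan.py 608.5 40 66 20 0 8
```

```text
time: 18.9
tool_pos: [603.8, -32.3, 68.5]
tcp_rot: [3.14, 0.352, -3.139]
contact_force: [0.6, -0.6, -2.2]
grip_width: 25.5
finger_force: 30.0
[-0.02, 0.3, 0.02] [0.0, 0.0, 0.0]
[[604.0, -23.0, 68.0], [606.0, -5.0, 68.0], [607.0, 13.0, 67.0], [608.0, 31.0, 66.0]]
```

```bash
python3 -m pendant '[-0.02,0.3,0.02,0,0,0,1, -0.02,0.3,0.02,0,0,0,1, -0.02,0.3,0.02,0,0,0,1, -0.02,0.3,0.02,0,0,0,1, -0.02,0.3,0.02,0,0,0,1, -0.02,0.3,0.02,0,0,0,1, -0.02,0.3,0.02,0,0,0,1, -0.02,0.3,0.02,0,0,0,1, 0.05,0,0.15,0,0,0,1, 0.03,0,0.1,0,0,0,1, 0,0,0,0,0,0,1]'; python3 plan.py 608 40 56 20 0 1
```

```text
time: 20.0
tool_pos: [609.0, 39.8, 55.9]
tcp_rot: [3.14, 0.349, -3.139]
contact_force: [-0.5, -0.3, -1.8]
grip_width: 25.1
finger_force: 30.0
[0.03, 0.01, -0.01] [0.04, -0.01, 0.04]
[[608.0, 40.0, 56.0]]
```

```bash
python3 -m pendant '[0.01,0,0.02,0,0,0,1, 0,0,0,0,0,0,1]'; python3 -m pendant '[0,0,0,0,0,0,0.3, 0,0,0,0,0,0,0.3, 0,0,0,0,0,0,0.3, 0.2,0,-0.07,0,0,0,0.3, 0.4,0,-0.15,0,0,0,0.3, 0.5,0,-0.18,0,0,0,0.3, 0.5,0,-0.18,0,0,0,0.3, 0,0,0,0,0,0,0.74]'; python3 plan.py 560 36 55 30 0 4;python3 f.py
```

```text
time: 20.2
tool_pos: [609.4, 39.5, 56.1]
tcp_rot: [3.14, 0.35, -3.139]
contact_force: [0.1, 0.1, -2.2]
grip_width: 25.6
finger_force: 30.0
time: 21.0
tool_pos: [556.0, 39.8, 55.7]
tcp_rot: [3.139, 0.348, -3.139]
contact_force: [0.2, -0.3, -0.4]
grip_width: 27.8
finger_force: 0.0
[-0.03, -0.03, 0.02] [0.01, -0.63, 0.01]
[[557.0, 39.0, 55.0], [558.0, 38.0, 55.0], [559.0, 37.0, 55.0], [560.0, 36.0, 55.0]]
[-0.08  0.51  1.96  0.1   0.34 -1.74]
[([323.0, 284.8], array([606.24118969,  43.28213167,  32.        ]), 0.67)]
299 339 297 323 [320.0, 309.9] [602.8918926   41.11505421  54.        ]
```

```bash
python3 plan.py 573 34.5 53 22 9 5
```

```text
[-0.07, -0.04, 0.05] [-0.15, -0.09, -0.41]
[[562.0, 38.0, 56.0], [565.0, 37.0, 55.0], [567.0, 36.0, 54.0], [570.0, 35.0, 54.0], [573.0, 34.0, 53.0]]
```

```bash
python3 -m pendant '[-0.07,-0.04,0.05,-0.15,-0.09,-0.41,0.74, -0.07,-0.04,0.05,-0.15,-0.09,-0.41,0.74, -0.07,-0.04,0.05,-0.15,-0.09,-0.41,0.74, -0.07,-0.04,0.05,-0.15,-0.09,-0.41,0.74, -0.07,-0.04,0.05,-0.15,-0.09,-0.41,0.74, 0,0,0,0,0,0,0.74, 0,0,0,0,0,0,0.74]'; python3 -c "
from h import *
print(np.round(get_obs()['joint_positions'],2))"; python3 plan.py 604 39.5 53 29 9 10
```

```text
time: 21.85
tool_pos: [571.7, 34.3, 52.8]
tcp_rot: [-3.141, 0.382, -2.987]
contact_force: [-1.0, -0.0, 0.3]
grip_width: 11.6
finger_force: 0.0
[-0.13  0.52  1.94  0.34  0.32 -2.16]
[-0.1, 0.0, 0.05] [-0.0, -0.18, -0.0]
[[575.0, 35.0, 53.0], [581.0, 36.0, 52.0], [588.0, 37.0, 52.0], [594.0, 38.0, 53.0], [601.0, 39.0, 53.0]]
```

```bash
python3 -m pendant '[-0.1,0,0.05,0,-0.12,0,0.74, -0.1,0,0.05,0,-0.12,0,0.74, -0.1,0,0.05,0,-0.12,0,0.74, -0.1,0,0.05,0,-0.12,0,0.74, -0.1,0,0.05,0,-0.12,0,0.74, -0.1,0,0.05,0,-0.12,0,0.74, -0.1,0,0.05,0,-0.12,0,0.74, -0.1,0,0.05,0,-0.12,0,0.74, -0.1,0,0.05,0,-0.12,0,0.74, -0.1,0,0.05,0,-0.12,0,0.74]'; python3 -c "
from h import *
print(np.round(get_obs()['joint_positions'],2))
s=capture('side');cv2.imwrite('side6.png',s[:,:,::-1])
for c in ['side']:
  m=camera_model(c);r=pinpoint(c,'bar');print([(q['location'],atz(m,q['location'],32),q['score']) for q in r])"; python3 plan.py 620 42 53 30 9 6
```

```text
time: 22.85
tool_pos: [608.5, 38.1, 58.1]
tcp_rot: [3.135, 0.455, -2.986]
contact_force: [0.2, 0.4, -1.0]
grip_width: 11.7
finger_force: 0.3
[-0.13  0.55  1.9   0.48  0.28 -2.29]
[]
[-0.04, 0.01, 0.06] [0.01, -0.16, -0.0]
[[611.0, 39.0, 57.0], [613.0, 39.0, 56.0], [614.0, 40.0, 56.0], [616.0, 41.0, 55.0], [618.0, 41.0, 54.0], [620.0, 42.0, 53.0]]
```

```bash
python3 -m pendant '[0.2,0,-0.1,0,0,0,0.85, 0.27,0,-0.13,0,0,0,0.85,0,0,0,0,0,0,0.85]'; python3 -c "
from h import *
print(np.round(get_obs()['joint_positions'],2))"; python3 plan.py 595 33.7 54 28 18 6
```

```text
time: 23.25
tool_pos: [592.9, 34.7, 60.9]
tcp_rot: [3.131, 0.448, -2.986]
contact_force: [-0.7, -0.4, -0.2]
grip_width: 6.8
finger_force: 0.0
[-0.14  0.53  1.94  0.51  0.28 -2.33]
[0.01, -0.01, 0.04] [-0.15, -0.09, -0.34]
[[593.0, 35.0, 60.0], [594.0, 34.0, 59.0], [594.0, 34.0, 57.0], [594.0, 34.0, 56.0], [595.0, 34.0, 55.0], [595.0, 34.0, 54.0]]
```

```bash
python3 -m pendant '[0.01,-0.01,0.04,-0.15,-0.09,-0.34,0.85, 0.01,-0.01,0.04,-0.15,-0.09,-0.34,0.85, 0.01,-0.01,0.04,-0.15,-0.09,-0.34,0.85, 0.01,-0.01,0.04,-0.15,-0.09,-0.34,0.85, 0.01,-0.01,0.04,-0.15,-0.09,-0.34,0.85, 0.01,-0.01,0.04,-0.15,-0.09,-0.34,0.85, 0,0,0,0,0,0,0.85]'; python3 -c "
from h import *
print(np.round(get_obs()['joint_positions'],2))"; python3 plan.py 613 36.5 53 33 19 6
```

```text
time: 23.95
tool_pos: [596.0, 33.1, 53.5]
tcp_rot: [3.141, 0.488, -2.827]
contact_force: [-0.2, -0.6, -0.9]
grip_width: 6.8
finger_force: 0.0
[-0.19  0.55  1.95  0.85  0.31 -2.85]
[-0.08, -0.01, 0.05] [-0.02, -0.21, -0.04]
[[599.0, 34.0, 53.0], [602.0, 34.0, 53.0], [605.0, 35.0, 53.0], [607.0, 35.0, 53.0], [610.0, 36.0, 53.0], [613.0, 36.0, 53.0]]
```

```bash
python3 -m pendant '[-0.08,-0.01,0.05,0,-0.12,0,0.85, -0.08,-0.01,0.05,0,-0.12,0,0.85, -0.08,-0.01,0.05,0,-0.12,0,0.85, -0.08,-0.01,0.05,0,-0.12,0,0.85, -0.08,-0.01,0.05,0,-0.12,0,0.85, -0.08,-0.01,0.05,0,-0.12,0,0.85]'; python3 -c "
from h import *
print(np.round(get_obs()['joint_positions'],2))
o=get_obs();m=camera_model('wrist');capture('wrist');r=pinpoint('wrist','bar');print([(q['location'],atz(m,q['location'],32),q['score']) for q in r])
m=camera_model('top');capture('top');r=pinpoint('top','bar');print([(q['location'],atz(m,q['location'],32),q['score']) for q in r])"; python3 plan.py 624 38.3 53 33 18 5
```

```text
time: 24.55
tool_pos: [612.8, 37.0, 52.8]
tcp_rot: [3.141, 0.538, -2.827]
contact_force: [-1.0, -0.7, -0.7]
grip_width: 6.8
finger_force: 0.3
[-0.19  0.57  1.94  1.06  0.29 -3.05]
[([319.8, 255.9], array([639.2852768 ,  46.76109762,  32.        ]), 0.83)]
[([429.6, 145.3], array([ 747.31136946, -248.76510709,   32.        ]), 0.63), ([310.5, 187.5], array([649.72738467,  45.59858182,  32.        ]), 0.4)]
[-0.06, -0.02, 0.04] [0.0, -0.11, 0.0]
[[615.0, 37.0, 53.0], [617.0, 38.0, 53.0], [620.0, 38.0, 53.0], [622.0, 38.0, 53.0], [624.0, 38.0, 53.0]]
```

```bash
python3 plan.py 625 38.6 53 30.8 18 4
```

```text
[-0.09, -0.02, 0.05] [0.0, 0.0, 0.0]
[[616.0, 37.0, 53.0], [619.0, 38.0, 53.0], [622.0, 38.0, 53.0], [625.0, 39.0, 53.0]]
```

```bash
python3 -m pendant '[-0.09,-0.02,0.05,0,0,0,0.85, -0.09,-0.02,0.05,0,0,0,0.85, -0.09,-0.02,0.05,0,0,0,0.85, -0.09,-0.02,0.05,0,0,0,0.85, 0,0,0,0,0,0,0.85]'; python3 -c "
from h import *
print(np.round(get_obs()['joint_positions'],2))
s=capture('side');v=cv2.resize(s[110:230,240:400],(800,600),interpolation=cv2.INTER_CUBIC);save('s7',v)"
```

```text
time: 25.25
tool_pos: [625.9, 38.6, 53.2]
tcp_rot: [3.141, 0.539, -2.826]
contact_force: [-0.7, -0.3, 0.2]
grip_width: 6.9
finger_force: 0.0
[-0.18  0.59  1.91  0.99  0.3  -2.98]
```

View pics/s7.png

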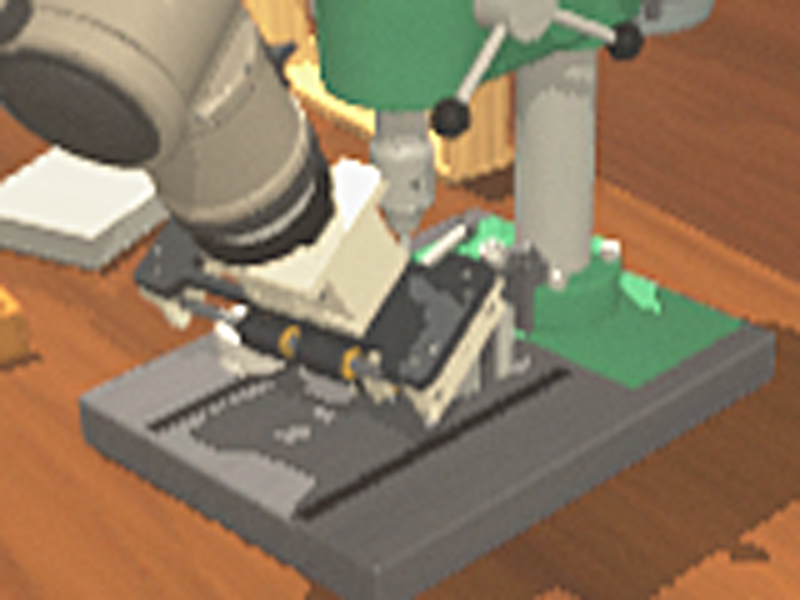

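The gripper's body is clear of the chuck at (402,180), and the bar is hidden behind the gripper in the V mouth. I push on in small steps, watching the force.

```bash
for i in 1; do python3 -m pendant '[-0.04,-0.005,0.02,0,0,0,0.85, -0.04,-0.005,0.02,0,0,0,0.85, 0,0,0,0,0,0,0.85]'; python3 -m pendant '[-0.04,-0.005,0.02,0,0,0,0.85, 0,0,0,0,0,0,0.85]'; python3 -m pendant '[-0.04,-0.005,0.02,0,0,0,0.85, 0,0,0,0,0,0,0.85]';done
```

```text
time: 25.6
tool_pos: [628.1, 39.1, 53.3]
tcp_rot: [3.141, 0.538, -2.826]
contact_force: [-0.5, 0.0, 0.7]
grip_width: 7.0
finger_force: 0.1
time: 25.8
tool_pos: [629.4, 39.4, 53.4]
tcp_rot: [3.141, 0.538, -2.826]
contact_force: [-1.1, -0.4, -1.4]
grip_width: 6.7
finger_force: 0.2
time: 26.0
tool_pos: [630.8, 39.7, 53.5]
tcp_rot: [3.141, 0.538, -2.826]
contact_force: [-0.4, -0.2, 0.4]
grip_width: 6.9
finger_force: 0.2
```

```bash
python3 -m pendant '[-0.04,-0.005,0.02,0,0,0,0.85, 0,0,0,0,0,0,0.85]'; python3 -m pendant '[-0.04,-0.005,0.02,0,0,0,0.85, 0,0,0,0,0,0,0.85]'; python3 -c "
from h import *
m=camera_model('wrist');capture('wrist');r=pinpoint('wrist','bar');print([(q['location'],atz(m,q['location'],32),q['score']) for q in r])"
```

```text
time: 26.2
tool_pos: [632.0, 40.0, 53.5]
tcp_rot: [3.141, 0.538, -2.826]
contact_force: [-0.4, -0.3, -0.7]
grip_width: 6.6
finger_force: 0.4
time: 26.4
tool_pos: [632.7, 40.1, 53.3]
tcp_rot: [3.141, 0.537, -2.826]
contact_force: [-4.0, -2.6, 0.6]
grip_width: 6.8
finger_force: 2.1
[([321.8, 254.1], array([657.43138833,  50.60593696,  32.        ]), 0.8)]
```

```bash
python3 -m pendant '[-0.03,-0.005,0.02,0,0,0,0.85, 0,0,0,0,0,0,0.85,0,0,0,0,0,0,0.85]'; python3 -m pendant '[-0.03,-0.005,0.02,0,0,0,0.85, 0,0,0,0,0,0,0.85,0,0,0,0,0,0,0.85]'
```

```text
time: 26.8
tool_pos: [633.3, 40.1, 53.2]
tcp_rot: [3.141, 0.536, -2.827]
contact_force: [-8.5, -4.2, 2.7]
grip_width: 6.9
finger_force: 4.4
time: 27.1
tool_pos: [633.6, 40.3, 52.9]
tcp_rot: [3.14, 0.535, -2.827]
contact_force: [-12.4, -5.6, 5.9]
grip_width: 6.9
finger_force: 7.0
```

```bash
python3 -m pendant '[0.05,0.01,-0.03,0,0,0,0.85, 0.1,0,-0.06,0,0,0,0.85, 0.2,0,-0.12,0,0,0,0.85, 0.4,0,-0.24,0,0,0,0.85, 0.5,0,-0.4,0,0,0,0.85, 0.5,0,-0.5,0,0,0,0.85, 0.5,0,-0.6,0,0,0,0.85, 0.5,0,-0.6,0,0,0,0.85,0.4,0,-0.6,0,0,0,0.85, 0,0,0,0,0,0,0.85]'; python3 - <<'E'
from h import *
m=camera_model('wrist');w=capture('wrist');r=pinpoint('wrist','bar');print([(q['location'],atz(m,q['location'],32),q['score']) for q in r])
v=cv2.rotate(w,cv2.ROTATE_180)
s=capture('side');z=cv2.resize(s[150:220,290:350],(343,400),interpolation=cv2.INTER_CUBIC)
ms=camera_model('side');r=pinpoint('side','bar');print([(q['location'],atz(ms,q['location'],32),q['score']) for q in r])
cv2.imwrite('w8.png',v[:,:,::-1])
save('w8',np.hstack([cv2.resize(v[150:400,180:465],(456,400)),z]))
E
```

```text
time: 28.1
tool_pos: [517.6, 2.8, 98.1]
tcp_rot: [3.141, 0.521, -2.831]
contact_force: [0.4, 0.7, -0.2]
grip_width: 6.9
finger_force: 0.0
[([321.2, 287.0], array([664.24674193,  52.75059768,  32.        ]), 0.97)]
[([320.0, 187.8], array([643.48903358,  33.0838105 ,  32.        ]), 0.6)]
```

View pics/w8.png

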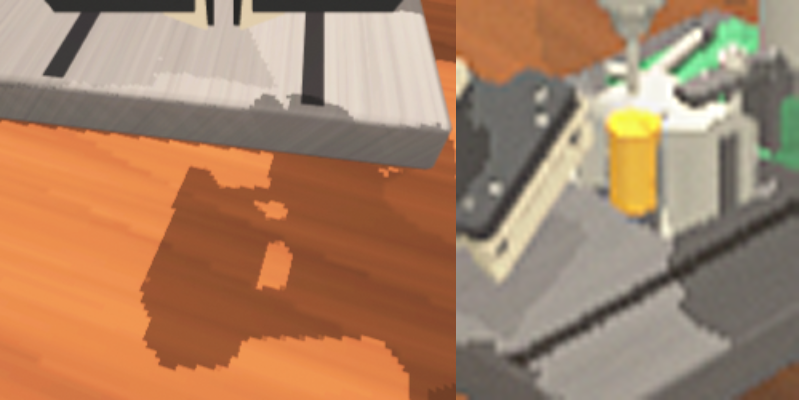

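```bash
python3 - <<'E'
from h import *
m=camera_model('side')
g=lambda a,b:(290+(a-456)/5.717-.4,150+b/5.714-.4)
# measured pixels: bit tip, bar top centre, bar bottom edge
print('bit@90',atz(m,g(632,95),90).round(1),'top@77',atz(m,g(634,126),77).round(1))
s=capture('side');capture('side');r=regions_of('side','bar')
y,x=np.nonzero(r[0]['pixels']);print(r[0]['score'],x.min(),x.max(),y.min(),y.max(),x.mean(),y.mean(),len(x))
# predicted silhouettes for candidate axis positions
for X in [(657,48),(652,47.2),(647,46.4)]:
    P=np.array([proj(m,(X[0]+13*np.cos(a),X[1]+13*np.sin(a),z)) for z in (32,77) for a in np.linspace(0,6.28,60)])
    print(X,P.min(0).round(1),P.max(0).round(1),'bit',proj(m,(X[0],X[1],90)).round(1))
hsv=cv2.cvtColor(s,cv2.COLOR_RGB2HSV);k=cv2.inRange(hsv,(15,150,120),(32,255,255));k[:160]=0;k[215:]=0;k[:,:300]=0;k[:,345:]=0
y,x=np.nonzero(k);print('colour',x.min(),x.max(),y.min(),y.max())
print('bitpx',g(632,95))
E
```

```text
bit@90 [655.   45.4  90. ] top@77 [651.6  39.5  77. ]
0.56 318 324 170 186 321.0267857142857 177.78571428571428 112
(657, 48) [315.8 167.6] [325.5 186.5] bit [320.4 165.6]
(652, 47.2) [314.4 168.2] [324.2 187.2] bit [319.1 166.3]
(647, 46.4) [313.1 168.9] [322.9 187.9] bit [317.8 167. ]
colour 317 325 170 187
bitpx (320.3853769459507, 166.22583129156456)
```

```bash
python3 plan.py 525 20 240 32 5 9
```

```text
[-0.3, 0.05, -0.44] [0.19, -0.06, 0.31]
[[519.0, 5.0, 112.0], [521.0, 9.0, 144.0], [522.0, 13.0, 176.0], [524.0, 17.0, 208.0], [525.0, 20.0, 240.0]]
```

```bash
python3 -m pendant '[-0.3,0.05,-0.44,0.19,-0.06,0.31,0.85, -0.3,0.05,-0.44,0.19,-0.06,0.31,0.85, -0.3,0.05,-0.44,0.19,-0.06,0.31,0.85, -0.3,0.05,-0.44,0.19,-0.06,0.31,0.85, -0.3,0.05,-0.44,0.19,-0.06,0.31,0.85, -0.3,0.05,-0.44,0.19,-0.06,0.31,0.85, -0.3,0.05,-0.44,0.19,-0.06,0.31,0.85, -0.3,0.05,-0.44,0.19,-0.06,0.31,0.85, -0.3,0.05,-0.44,0.19,-0.06,0.31,0.85, 0,0,0,0,0,0,0.85]'; python3 - <<'E'
from h import *
import pickle
m=camera_model('wrist');w=capture('wrist');pickle.dump(m,open('w9m.pkl','wb'))
v=cv2.rotate(w,cv2.ROTATE_180);cv2.imwrite('w9.png',v[:,:,::-1])
p=proj(m,(650,46,50));u=639-p;print('centre orig',p,'rot',639-p[0],399-p[1])
a,b=int(639-p[0]),int(399-p[1]);a0,b0=max(a-50,0),max(b-40,0)
print(a0,b0);save('w9z',cv2.resize(v[b0:b0+75,a0:a0+100],(800,600),interpolation=cv2.INTER_CUBIC))
E
```

```text
time: 29.45
tool_pos: [525.2, 18.8, 242.3]
tcp_rot: [-3.139, 0.561, -3.055]
contact_force: [-0.3, -0.6, 0.8]
grip_width: 6.8
finger_force: 0.0
centre orig [332.17248883 178.96923063] rot 306.82751116763154 220.03076937350895
256 180
```

View pics/w9z.png

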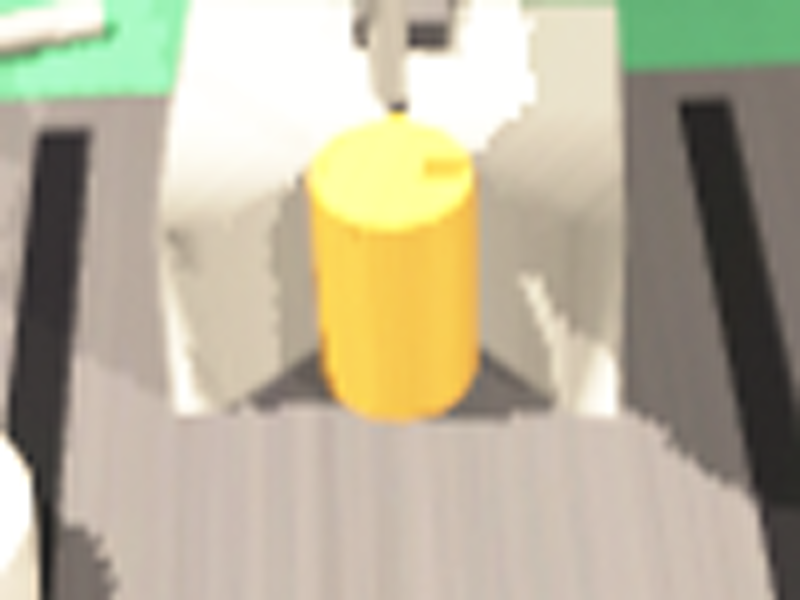

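```bash
python3 - <<'E'
from h import *
import pickle
m=pickle.load(open('w9m.pkl','rb'))
f=lambda a,b:(639-(256+a/8-.44),399-(180+b/8-.44))
q={n:atz(m,f(a,b),z) for n,a,b,z in [('VL',178,413,32),('VR',614,416,32),('VLt',163,215,74),('VRt',625,212,74),('bit',397,108,90),('front',403,420,32),('top',393,174,77)]}
for n in q:print(n,q[n].round(1))
im=cv2.rotate(cv2.imread('w9.png'),cv2.ROTATE_180);k=cv2.inRange(cv2.cvtColor(im,cv2.COLOR_BGR2HSV),(15,150,120),(32,255,255))
c=f(395,270);M=np.zeros_like(k);a,b=map(int,c);M[b-30:b+30,a-18:a+18]=k[b-30:b+30,a-18:a+18]
n,l,st,ce=cv2.connectedComponentsWithStats(M);i=1+np.argmax(st[1:,4]);l=(l==i)
from scipy.optimize import minimize
Y,X=np.nonzero(l);print(X.min(),X.max(),Y.min(),Y.max())
def cost(x):
    P=np.array([proj(m,(x[0]+13*np.cos(t),x[1]+13*np.sin(t),z)) for z in (32,77) for t in np.linspace(0,6.28,40)],np.float32)
    h=cv2.convexHull(P*8).astype(np.int32);I=np.zeros((3200,5120),np.uint8);cv2.fillPoly(I,[h],1)
    I=cv2.resize(I.astype(np.float32)[4*0:],(640,400),interpolation=cv2.INTER_AREA);return np.abs(I-l).sum()
r=minimize(cost,[657,48],method='Nelder-Mead',options=dict(initial_simplex=[[657,48],[660,48],[657,51]],xatol=.1,fatol=.5,maxiter=60));print(r.x,r.fun)
h=np.radians(9.2);e=np.array([np.cos(h),np.sin(h)]);mid=(q['VL']+q['VR'])[:2]/2;d=r.x-mid;print('bar rel front mid: x',d@e,'y',d@[-e[1],e[0]],'(want 10,0)')
E
```

```text
VL [643.8  84.1  32. ]
VR [649.4  12.8  32. ]
VLt [646.6  83.1  74. ]
VRt [653.4  12.6  74. ]
bit [656.2  47.7  90. ]
front [645.5  47.1  32. ]
top [655.7  48.6  77. ]
324 344 168 195
[658.5652771   50.14215088] 281.609375
bar rel front mid: x 12.089675087769384 y -0.20821834269319073 (want 10,0)
```

```bash
python3 -c "
from plant import *
print(close_job())"
```

```text
the job is handed in; nothing more can be done
None
```

The mallet is lying in the tray and the brass bar is standing in the V-block, pushed in until it stopped firmly. My last measurements put its axis within about 2 mm of home, which is right at the limit. The job is handed in, but no verdict came back.

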